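# Reset the hot-water box with its key

## Task

The hot-water control box on the kitchen shelf has tripped. Take the key with the square flat grip from the pine key block, push it fully down into the keyway on top of the white box, turn it clockwise to its stop and back home, then draw it out and stand it fully back in the slot it came from. Leave the round-knobbed key where it stands.

Things in the scene. Friction and masses are not known exactly. Their poses are not given: they have to be found in the camera images.
- key: Key to use, 85 mm tall, stands upright in either slot of a pine block. Origin: blade tip, 10 mm above the shelf; z up, x width, y thickness; half-turn symmetric. Steel blade 24 (x) x 6 (y) mm, z 0 to 35; flange 44 x 20, z 35 to 40, rests on the block; grey flat square grip 40 x 10, z 40 to 85: pinch its 10 mm. Block slot along x, 30 x 12 mm, 40 deep, mouth flared to 38 x 20. 60 g.
- roundkey: The other key, to be left alone: same 44 x 20 mm flange, but an upright round knob for a grip, 30 mm across and 45 mm tall, grey, and a round 10 mm stem; 85 mm tall. It stands upright in the other slot, 100 mm away along the pine block (80 x 170 mm, 45 mm high). Origin at the stem's lower tip, z up, x along the flange's length.
- keyway (a point): Centre of the keyway mouth, 70 mm above the shelf, on the steel barrel (52 x 40 mm) in a dark collar 82 mm across, on the lid of the fixed white box (130 x 190 x 60 mm). z up, x along the slot, turning with the barrel; half-turn symmetric. Slot 28 x 10 mm, 45 deep, flared in its top 4 mm to 36 x 18. Fully in, the flange rests on the barrel and the key's origin is 35 mm below this point.
- lock (a joint): Turn of the lock barrel, rad: 0 at home (as it starts), growing clockwise seen from above, stop at 1.05 (60 degrees). Light friction (0.03 N m), no spring: it stays where it is left. The blade has about 10 degrees of play in the slot either way, so the key must turn about 10 degrees farther than the barrel at each end.
Not all that is in view belongs to the job. Leave any blue look-alike of the key alone.

How it is judged:
By the outcome, as a careful person would: the job done as asked, in the order asked, and still so for the second after the job is handed in, with the robot touching nothing.
It also fails if it takes over 64 s, if anything falls off the work surface, if the arm or the gripper's body presses on something with over 40 N, if the wrist force passes 120 N, or if a joint passes its speed limit or range.

## Robot

A 6-joint arm with a two-finger parallel gripper is mounted at the origin on the work surface. World frame = base frame: x ahead of the robot, y to its left, z up, the work surface at z = 0. Lengths are in m, angles in rad, forces in N, time in s.
With the tool pointing down it reaches from about 0.325 to 0.775 m from the base axis. Payload 5.5 kg.
Tool frame: the origin (TCP) lies midway between the tips of the shut fingers; the grasp point (between the pads) lies 19 mm behind it; z points along the fingers, y is the direction in which the jaws open and shut (so a half turn about z gives the same grasp; the last joint's range is limited). The gripper opens to 88 mm and grips with 3 to 60 N. Pads are 20 mm wide; open, the fingers measure 115 mm over their backs; the gripper's body (75 mm by 178 mm) begins 61 mm behind the grasp point.
Start: joints at [1.115, 0.091, 1.231, -0, 1.82, -0.057], TCP at [0.233, 0.553, 0.223] pointing down, gripper open.
Joint ranges: [-2.87, 2.87], [-0.86, 2.18], [0.17, 2.46], [-1.51, 4.65], [0.06, 2.69], [-2.65, 2.65]. Speed limits (rad/s): [2.57, 2.57, 3.01, 3.14, 3.14, 3.14].

## Interface

Orientations are given as a unit quaternion [x, y, z, w].
In Python, from bench import robot gives the robot as it stands. The module is installed in compiled form; this text tells all that it offers.
- The arm moves only by the tool move_arm, never from a script. Its argument "deltas" is a list of rows, each a list of 3 entries, a list of its own where there are three numbers: the shift along the tool's x, y, z in m, then the turn, a rotation vector about the tool's x, y, z in degrees, then the gripper command: -1 is shut, 1 is fully open, values between are in proportion. A call has 1 to 5 rows; each row shifts and turns the commanded pose from where the row before left it, along the tool's axes as they then stand; what a row does not reach is not made up. A row lasts 1/12 s, in which the tool goes at most 41.7 mm and 7.16 degrees, less where a joint would pass 70% of its speed; a pose out of reach is approached as far as the arm can. A call is refused whole if a number of a shift passes 0.0417 or a number of a turn 7.16, either way. A call with a gripper value outside its range is refused whole. The fingers move at their own pace and stop on an object; "grip_force" is the grip in N (left out, the last holds). Time passes only in rows, so rows that do not move let the fingers close. It gives the time, the measured TCP pose, the force and the opening at its end, in the units of the state.
- robot.read_state(): the state, without advancing time (a new reading comes with each control period).
- robot.snapshot(name): name is "side" or "top" or "wrist"; returns a dict with "image" (400x640x3 uint8, red, green, blue), "range_z" (400x640 float32, m along the optical axis (not along the pixel's ray), 0 where there is no reading), "fov_y" (degrees; the focal length in pixels is half the picture's height over the tangent of half this angle, whatever the lens; pixels are square), "cx", "cy" (the principal point, pixels), "R" (3x3) and "t" (3): a world point X has camera coordinates R X + t; the wrist camera has in their place "T_tool_cam" (4x4, takes a point from camera to tool coordinates, whose origin is the TCP and whose axes are the flange's). Camera axes: x right, y down, z forward; pixel columns grow to the right and rows downward; lengths in m; the calibration is good to about 2 mm. The wrist camera is an equidistant fisheye: a pixel r from the principal point sees the ray r / f radians off the axis. A picture is of the moment at which its call begins: read the wrist's pose just before it.
- robot.hand_in(): hands the job in, once; it reports no verdict.
The state is a dict: "time_s": time; "joint_pos": joint angles; "joint_velocities": joint speeds; "effort": joint torques, N m; "ee_pos": TCP position; "orientation": TCP orientation; "ft_force": force on the tool from outside, world axes, zero at the start; "wrist_torque": the same for the moment, N m; "finger_gap": finger opening in m.
Only numpy, scipy, OpenCV 4.12 (cv2) and the standard library are available. Lean on these libraries where they do the work, as an engineer would, in place of code of your own. Each camera call takes 0.05 s, during which the arm holds its last target.

## Working session

There is one attempt and no reset: what is moved stays moved. The work goes in short steps, Python scripts to look and compute and a tool call to move; the robot and the scene stay as the last step left them, time stands still between calls to the robot, and variables do not carry over. Pictures are saved under pics/ and viewed, and the job is handed in when it is done.

Besides the shell and the picture viewer there is one more tool, called as a command line: name --argument value ..., lists and objects as JSON in quotes. move_arm: Moves the arm, as the interface text tells. Its arguments: {"type":"object","properties":{"deltas":{"type":"array"},"grip_force":{"type":"number"}},"required":["deltas"]}

```bash
mkdir -p pics; cat > h.py <<'E'
import numpy as np, cv2, pickle
from bench import robot
from scipy.spatial.transform import Rotation as Rn
def snap(n,tag):
    s=robot.read_state(); d=robot.snapshot(n); d['state']=s
    cv2.imwrite(f'pics/{tag}.png',d['image'][:,:,::-1]); pickle.dump(d,open(f'{tag}.pkl','wb')); return d
def world(d):
    h,w=d['range_z'].shape; f=h/2/np.tan(np.radians(d['fov_y'])/2)
    u,v=np.meshgrid(np.arange(w),np.arange(h)); z=d['range_z']
    x=(u-d['cx'])/f; y=(v-d['cy'])/f
    if 'R' in d:
        P=np.stack([x*z,y*z,z],-1); return (P-d['t'])@d['R']
    r=np.hypot(x,y)+1e-12; t=np.tan(r); P=np.stack([x/r*t*z,y/r*t*z,z],-1)
    T=d['T_tool_cam']; P=P@T[:3,:3].T+T[:3,3]
    s=d['state']; return P@Rn.from_quat(s['orientation']).as_matrix().T+np.array(s['ee_pos'])
E
python3 - <<'E'
from h import *
print(robot.read_state())
for n in ['side','top','wrist']:
    d=snap(n,n+'0'); print(n,d['fov_y'],d['cx'],d['cy'],d.get('R'),d.get('t'),d.get('T_tool_cam'))
E
```

```text
{'time_s': 0.0, 'joint_pos': array([ 1.11532858e+00,  9.18262537e-02,  1.23188569e+00, -2.29609428e-05,
        1.81980527e+00, -5.66881858e-02]), 'joint_velocities': array([-0.00020403,  0.00100611,  0.00016456,  0.00018149, -0.00148717,
       -0.00065141]), 'effort': array([ 1.50705364e-03, -4.46437883e+01, -4.06461883e+01,  6.99545676e-02,
        2.87836528e-02, -1.36770750e-04]), 'ee_pos': array([0.2328447 , 0.55264691, 0.22152652]), 'orientation': array([ 1.98073908e-01,  9.80186615e-01, -9.33716837e-04, -2.32967392e-04]), 'ft_force': array([-0.18792407,  0.07262632,  0.28684297]), 'wrist_torque': array([-0.01314217, -0.01655329,  0.03612122]), 'finger_gap': 0.08802025347169212}
side 47.16626701360941 328.8462190842608 199.75218511791317 [[ 0.85506277 -0.51839496 -0.01158937]
 [-0.35363592 -0.56666465 -0.74419944]
 [ 0.37922196  0.64043566 -0.66785693]] [-0.38067377  0.25206416  0.53988443] None
top 53.320113835297384 322.8991063723133 193.04755960933858 [[-0.02477933 -0.99961461 -0.01251455]
 [-0.99088666  0.02621706 -0.1321223 ]
 [ 0.13239947  0.0091266  -0.99115442]] [0.07637714 0.49815509 0.76690599] None
wrist 65.70646984690485 318.086112438881 198.35883479888383 None None [[-3.64516867e-04 -9.55493330e-01 -2.95012479e-01  8.01362498e-02]
 [ 9.99999933e-01 -3.39642012e-04 -1.35557537e-04  4.06807856e-04]
 [ 2.93256908e-05 -2.95012508e-01  9.55493390e-01 -1.63381859e-01]
 [ 0.00000000e+00  0.00000000e+00  0.00000000e+00  1.00000000e+00]]
```

View pics/top0.png

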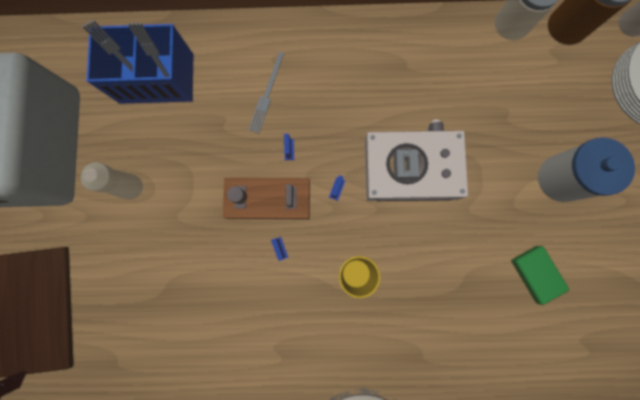

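View pics/side0.png

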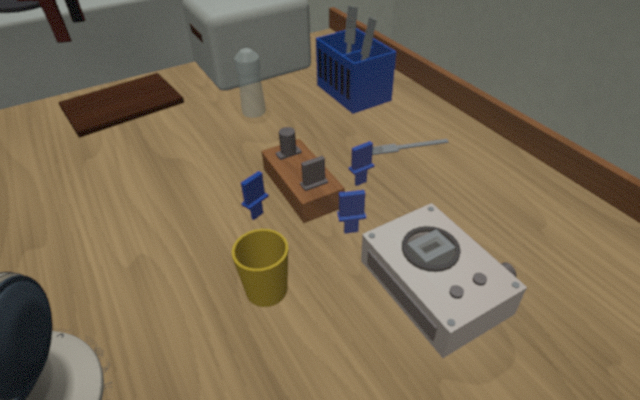

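View pics/wrist0.png

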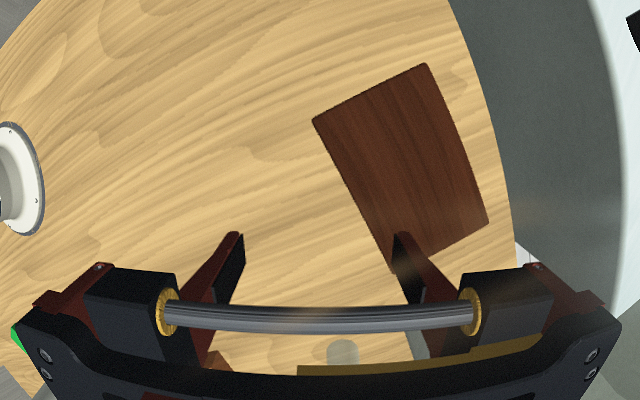

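The top view shows the square-grip key at about (291,195), the round knob at (236,194) and the keyway at (407,163). Next I measure them with depth.

```bash
python3 - <<'E'
from h import *
for n in ['top0','side0']:
    d=pickle.load(open(n+'.pkl','rb')); W=world(d); im=d['image']
    print(n)
    def reg(nm,us,vs,z0,z1):
        w=W[vs[0]:vs[1],us[0]:us[1]].reshape(-1,3); m=(w[:,2]>z0)&(w[:,2]<z1)&(d['range_z'][vs[0]:vs[1],us[0]:us[1]].ravel()>0)
        p=w[m]; 
        if len(p)<5: print(nm,len(p));return
        r=cv2.minAreaRect((p[:,:2]*1000).astype(np.float32))
        print(nm,len(p),'mean',p.mean(0).round(4),'rect',np.round(r[0],1),np.round(r[1],1),round(r[2],1),'z',np.percentile(p[:,2],[5,50,95]).round(4))
    if n=='top0':
        reg('keytop',(280,305),(178,215),.085,.105); reg('round',(222,255),(180,212),.085,.105); reg('block',(215,315),(170,225),.038,.049)
        reg('box',(355,475),(120,205),.054,.066); reg('barrel',(388,428),(142,186),.066,.08); reg('flange',(280,305),(178,215),.047,.054)
    else:
        reg('keytop',(298,330),(150,195),.085,.105); reg('key',(298,330),(150,195),.056,.105);reg('round',(275,300),(125,165),.085,.105); reg('block',(255,345),(130,220),.038,.049)
        reg('box',(355,530),(200,350),.054,.066); reg('barrel',(395,465),(220,275),.066,.08)
d=pickle.load(open('top0.pkl','rb'));im=d['image']
a=cv2.resize(im[140:220,215:315],None,fx=7,fy=7,interpolation=cv2.INTER_CUBIC);cv2.imwrite('pics/a.png',a[:,:,::-1])
a=cv2.resize(im[120:205,360:475],None,fx=6.5,fy=6.5,interpolation=cv2.INTER_CUBIC);cv2.imwrite('pics/b.png',a[:,:,::-1])
E
```

```text
top0
keytop 127 mean [0.4911 0.1271 0.0944] rect [490.8 127.5] [ 9.4 39.6] 88.0 z [0.0874 0.095  0.097 ]
round 216 mean [0.4933 0.2267 0.095 ] rect [493.5 227.1] [28.7 28.7] 2.6 z [0.0897 0.0955 0.0976]
block 2895 mean [0.4913 0.1747 0.0456] rect [492.  178.1] [170.2  80.5] 88.5 z [0.0433 0.0456 0.0478]
box 5102 mean [ 0.547  -0.1233  0.0607] rect [ 548.7 -120.4] [190.7 130.5] 89.2 z [0.0584 0.0607 0.0632]
barrel 901 mean [ 0.5485 -0.101   0.0695] rect [ 548.8 -101.7] [76.3 81. ] 86.5 z [0.0669 0.0695 0.0724]
flange 183 mean [0.4894 0.1214 0.0491] rect [493.9 124.6] [47.7 71.8] 89.0 z [0.0471 0.0485 0.0521]
side0
keytop 200 mean [0.491  0.1252 0.0917] rect [492.  126.7] [11.9 40.2] 89.7 z [0.0857 0.0929 0.0954]
key 522 mean [0.4905 0.1242 0.0786] rect [491.9 126.6] [12.4 40.4] 88.8 z [0.0587 0.0798 0.095 ]
round 186 mean [0.4938 0.2235 0.0927] rect [494.9 226.5] [29.  28.9] 60.3 z [0.0867 0.0938 0.0955]
block 2218 mean [0.4832 0.16   0.0443] rect [485.8 162.3] [222.5 148.2] 60.8 z [0.0399 0.0445 0.0468]
box 8993 mean [ 0.5444 -0.1352  0.0599] rect [551.2 -92.7] [247.3 132.9] 89.1 z [0.0577 0.0597 0.0632]
barrel 1429 mean [ 0.5492 -0.1023  0.0685] rect [ 550.5 -101. ] [81. 80.] 81.6 z [0.0664 0.0684 0.0706]
```

View pics/a.png

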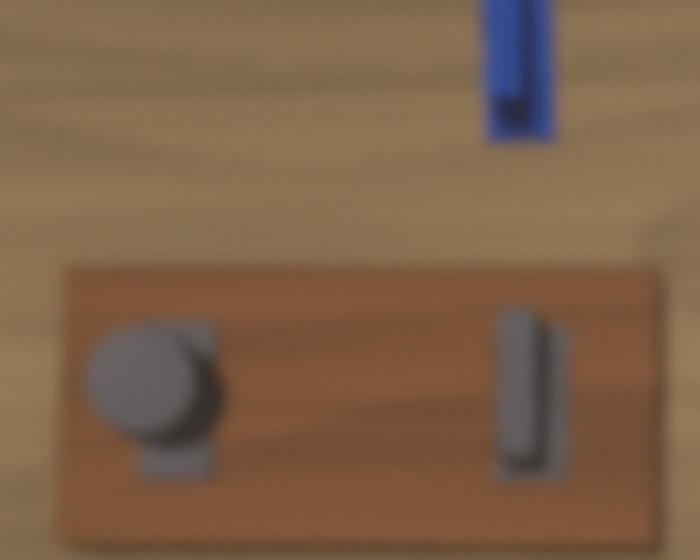

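View pics/b.png

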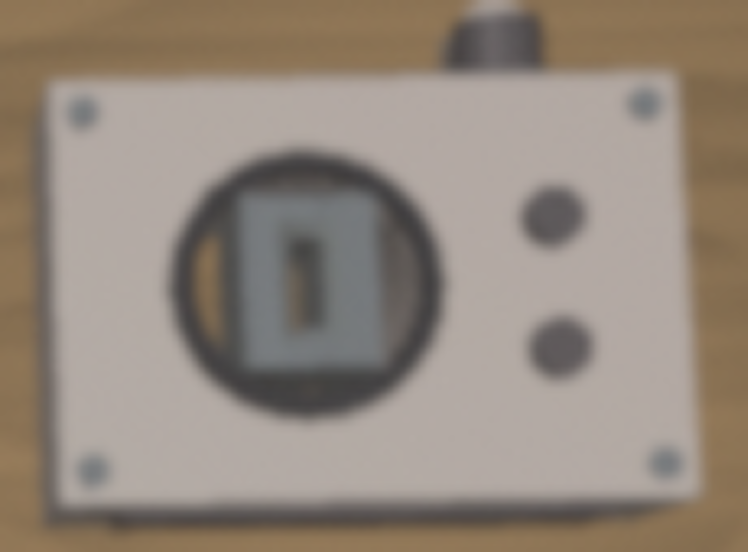

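```bash
cat >> h.py <<'E'
def psi_of(s): 
    R=Rn.from_quat(s['orientation']).as_matrix(); return np.degrees(np.arctan2(R[1,0],R[0,0]))
def plan(p,psi):
    """turn first (tool z), then shift in turned tool frame"""
    s=robot.read_state(); R=Rn.from_quat(s['orientation']).as_matrix()
    G=np.column_stack([[np.cos(np.radians(psi)),np.sin(np.radians(psi)),0],[np.sin(np.radians(psi)),-np.cos(np.radians(psi)),0],[0,0,-1]])
    rv=Rn.from_matrix(R.T@G).as_rotvec(degrees=True)
    dp=np.array(p)-s['ee_pos']
    print('t',round(s['time_s'],2),'at',s['ee_pos'].round(4),'psi',round(psi_of(s),2),'F',s['ft_force'].round(1),'M',s['wrist_torque'].round(2),'gap',round(s['finger_gap'],4))
    print(' turn(tool)',rv.round(2),' shift now-frame mm',(R.T@dp*1000).round(1),' shift turned-frame mm',(G.T@dp*1000).round(1))
E
python3 - <<'E'
from h import *
plan([.491,.127,.20],178.5)
for n in ['top0','side0']:
    d=pickle.load(open(n+'.pkl','rb')); W=world(d); im=d['image'].astype(int)
    m=((im[...,2]>im[...,0]+50)&(im[...,2]>im[...,1]+40)).astype(np.uint8)
    c,l,st,ce=cv2.connectedComponentsWithStats(m)
    for i in range(1,c):
        if st[i,4]>60:
            p=W[(l==i)&(d['range_z']>0)]; print(n,ce[i].round(),np.percentile(p,[5,95],axis=0).round(3).tolist())
E
```

```text
t 0.15 at [0.2329 0.5527 0.2218] psi 157.15 F [ 0.5  0.3 -0.6] M [ 0.06  0.01 -0.03] gap 0.0877
 turn(tool) [-9.000e-02 -2.000e-02 -2.135e+01]  shift now-frame mm [-403.2 -292.    22.2]  shift turned-frame mm [-269.1 -418.8   21.8]
top0 [139.  63.] [[0.712, 0.343, 0.004], [0.817, 0.499, 0.122]]
top0 [114.  27.] [[0.817, 0.432, 0.118], [0.821, 0.473, 0.122]]
top0 [288. 145.] [[0.574, 0.124, 0.039], [0.607, 0.133, 0.087]]
top0 [337. 187.] [[0.49, 0.026, 0.039], [0.522, 0.046, 0.087]]
top0 [277. 249.] [[0.375, 0.143, 0.076], [0.408, 0.158, 0.088]]
side0 [352.  53.] [[0.713, 0.341, 0.075], [0.82, 0.5, 0.12]]
side0 [362. 146.] [[0.575, 0.126, 0.082], [0.608, 0.133, 0.086]]
side0 [361. 168.] [[0.572, 0.121, 0.037], [0.609, 0.131, 0.042]]
side0 [250. 179.] [[0.376, 0.142, 0.08], [0.408, 0.156, 0.085]]
side0 [351. 193.] [[0.492, 0.027, 0.082], [0.523, 0.044, 0.086]]
side0 [255. 201.] [[0.373, 0.138, 0.036], [0.411, 0.152, 0.042]]
side0 [351. 217.] [[0.488, 0.022, 0.037], [0.523, 0.039, 0.042]]
```

move_arm --deltas '[[[0,0,0],[0,0,-7.1],0.2],[[0,0,0],[0,0,-7.1],0.2],[[0,0,0],[0,0,-7.1],0.2],[[-0.018,-0.028,0],[0,0,0],0.2],[[-0.018,-0.028,0],[0,0,0],0.2]]' --grip_force 30

```text
time_s: 0.57
ee_pos: [0.2669, 0.4959, 0.2213]
orientation: [0.012, 1.0, -0.001, -0.001]
ft_force: [1.5, 0.3, 0.0]
finger_gap: 0.058
```

move_arm --deltas '[[[-0.018,-0.028,0],[0,0,0],0.2],[[-0.018,-0.028,0],[0,0,0],0.2],[[-0.018,-0.028,0],[0,0,0],0.2],[[-0.018,-0.028,0],[0,0,0],0.2],[[-0.018,-0.028,0],[0,0,0],0.2]]'

```text
time_s: 0.98
ee_pos: [0.354, 0.3521, 0.2224]
orientation: [0.013, 1.0, -0.0, -0.0]
ft_force: [0.8, 0.3, 0.7]
finger_gap: 0.0527
```

move_arm --deltas '[[[-0.018,-0.028,0],[0,0,0],0.2],[[-0.018,-0.028,0],[0,0,0],0.2],[[-0.018,-0.028,0],[0,0,0],0.2],[[-0.018,-0.028,0],[0,0,0],0.2],[[0,0,0],[0,0,0],0.2]]'

```text
time_s: 1.4
ee_pos: [0.4248, 0.2353, 0.2223]
orientation: [0.016, 1.0, -0.001, 0.0]
ft_force: [-0.5, 0.4, -0.3]
finger_gap: 0.0527
```

```bash
python3 - <<'E'
from h import *
plan([.491,.127,.20],178.5)
print(robot.read_state()['joint_pos'])
E
```

```text
t 1.4 at [0.4248 0.2353 0.2223] psi 178.13 F [-0.5  0.4 -0.3] M [ 0.04 -0.02  0.01] gap 0.0527
 turn(tool) [-0.13  0.04 -0.37]  shift now-frame mm [ -69.7 -106.1   22.6]  shift turned-frame mm [ -69.  -106.6   22.3]
[ 0.43759978 -0.21632351  1.52613751 -0.00247277  1.83217474 -1.10116158]
```

move_arm --deltas '[[[-0.0175,-0.0265,0.0055],[0,0,0],0.2],[[-0.0175,-0.0265,0.0055],[0,0,0],0.2],[[-0.0175,-0.0265,0.0055],[0,0,0],0.2],[[-0.0175,-0.0265,0.0055],[0,0,0],0.2],[[0,0,0],[0,0,-0.3],0.2]]'

```text
time_s: 1.82
ee_pos: [0.491, 0.1281, 0.1985]
orientation: [0.013, 1.0, -0.001, -0.001]
ft_force: [-0.3, 1.1, 0.1]
finger_gap: 0.0524
```

move_arm --deltas '[[[0,0,0],[0,0,0],0.2]]'

```text
time_s: 1.9
ee_pos: [0.4897, 0.1311, 0.1997]
orientation: [0.012, 1.0, -0.0, -0.001]
ft_force: [-0.7, 0.2, 0.4]
finger_gap: 0.053
```

```bash
python3 - <<'E'
from h import *
plan([.491,.127,.20],178.5)
d=snap('wrist','w1')
W=world(d); z=d['range_z']
np.set_printoptions(suppress=True)
def reg(nm,z0,z1,x0,x1,y0,y1):
    m=(W[...,2]>z0)&(W[...,2]<z1)&(z>0)&(W[...,0]>x0)&(W[...,0]<x1)&(W[...,1]>y0)&(W[...,1]<y1)
    p=W[m]
    if len(p)<5: print(nm,len(p));return
    v,u=np.where(m)
    r=cv2.minAreaRect((p[:,:2]*1000).astype(np.float32)); print(nm,len(p),'px',u.mean().round(),v.mean().round(),np.round(r[0],1),np.round(r[1],1),round(r[2],2),p[:,2].mean().round(4))
reg('key',.09,.105,.45,.53,.09,.16)
reg('keyall',.06,.105,.45,.53,.09,.16)
reg('flange',.048,.056,.45,.53,.09,.16)
reg('block',.040,.048,.42,.56,.05,.30)
E
```

```text
t 1.9 at [0.4897 0.1311 0.1997] psi 178.61 F [-0.7  0.2  0.4] M [0.04 0.03 0.01] gap 0.053
 turn(tool) [-0.   -0.12  0.11]  shift now-frame mm [-1.4 -4.1 -0.4]  shift turned-frame mm [-1.4 -4.  -0.3]
key 474 px 315.0 198.0 [491.9 128.1] [ 9.2 39.5] 88.69 0.0963
keyall 545 px 315.0 195.0 [491.8 128.1] [ 9.5 39.7] 88.56 0.0937
flange 455 px 316.0 184.0 [491.4 126. ] [75.7 66.9] 0.58 0.0511
block 8880 px 355.0 182.0 [493.6 157.2] [213.4  81.2] 88.23 0.0463
```

View pics/w1.png

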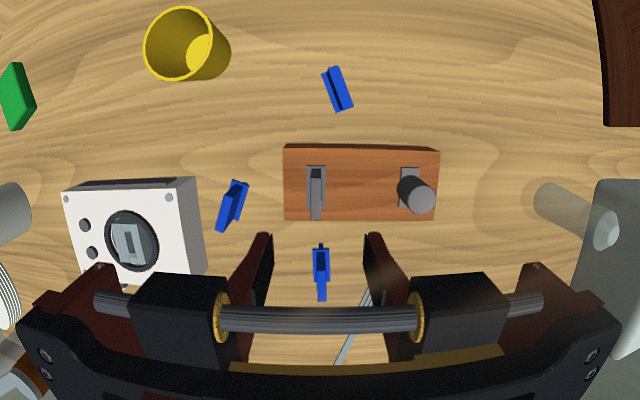

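The wrist view agrees with the other cameras: the key is at (315,198) and at world (0.4915, 0.1278). I'm descending.

move_arm --deltas '[[[0,0,0.02],[0,0,0],0.2],[[0,0,0.02],[0,0,0],0.2],[[0,0,0.02],[0,0,0],0.2],[[0,0,0.015],[0,0,0],0.2],[[0,0,0],[0,0,0],0.2]]'

```text
time_s: 2.37
ee_pos: [0.4874, 0.1331, 0.1222]
orientation: [0.01, 1.0, -0.0, -0.003]
ft_force: [-0.2, -0.3, -0.3]
finger_gap: 0.0527
```

```bash
python3 - <<'E'
from h import *
plan([.4915,.1278,.058],178.5)
E
```

```text
t 2.37 at [0.4874 0.1331 0.1222] psi 178.87 F [-0.2 -0.3 -0.3] M [0.05 0.02 0.01] gap 0.0527
 turn(tool) [-0.04 -0.31  0.37]  shift now-frame mm [-4.5 -5.2 64.2]  shift turned-frame mm [-4.2 -5.2 64.2]
```

move_arm --deltas '[[[-0.0022,-0.0026,0],[0,-0.15,0.2],0.2],[[-0.0022,-0.0026,0],[0,-0.15,0.2],0.2],[[0,0,0],[0,0,0],0.2],[[0,0,0],[0,0,0],0.2]]'

```text
time_s: 2.7
ee_pos: [0.4947, 0.1267, 0.1272]
orientation: [0.014, 1.0, 0.0, 0.004]
ft_force: [-0.5, -0.1, 0.1]
finger_gap: 0.0526
```

```bash
python3 - <<'E'
from h import *
plan([.4915,.1278,.058],178.5)
E
```

```text
t 2.7 at [0.4947 0.1267 0.1272] psi 178.35 F [-0.5 -0.1  0.1] M [ 0.08 -0.02  0.02] gap 0.0526
 turn(tool) [ 0.03  0.43 -0.15]  shift now-frame mm [ 3.7  0.9 69.2]  shift turned-frame mm [ 3.2  1.  69.2]
```

move_arm --deltas '[[[0,0,0],[0,0,0],0.2],[[0,0,0],[0,0,0],0.2]]'

```text
time_s: 2.87
ee_pos: [0.4943, 0.1266, 0.1263]
orientation: [0.014, 1.0, 0.0, 0.003]
ft_force: [0.5, 0.1, 0.1]
finger_gap: 0.053
```

```bash
python3 - <<'E'
from h import *
for i in range(3): plan([.4915,.1278,.058],178.5)
E
```

```text
t 2.87 at [0.4943 0.1266 0.1263] psi 178.34 F [0.5 0.1 0.1] M [ 0.05 -0.02 -0.03] gap 0.053
 turn(tool) [ 0.02  0.36 -0.16]  shift now-frame mm [ 3.2  1.1 68.3]  shift turned-frame mm [ 2.8  1.2 68.3]
t 2.87 at [0.4943 0.1266 0.1263] psi 178.34 F [0.5 0.1 0.1] M [ 0.05 -0.02 -0.03] gap 0.053
 turn(tool) [ 0.02  0.36 -0.16]  shift now-frame mm [ 3.2  1.1 68.3]  shift turned-frame mm [ 2.8  1.2 68.3]
t 2.87 at [0.4943 0.1266 0.1263] psi 178.34 F [0.5 0.1 0.1] M [ 0.05 -0.02 -0.03] gap 0.053
 turn(tool) [ 0.02  0.36 -0.16]  shift now-frame mm [ 3.2  1.1 68.3]  shift turned-frame mm [ 2.8  1.2 68.3]
```

move_arm --deltas '[[[0,0,0],[0,0,0],0.2],[[0,0,0],[0,0,0],0.2]]'

```text
time_s: 3.03
ee_pos: [0.494, 0.1265, 0.1258]
orientation: [0.014, 1.0, 0.0, 0.003]
ft_force: [0.3, -0.0, -0.4]
finger_gap: 0.0527
```

move_arm --deltas '[[[0.0008,0.0005,0.009],[0,0.1,0],0.2],[[0.0008,0.0005,0.009],[0,0.1,0],0.2],[[0,0,0.009],[0,0,0],0.2],[[0,0,0.005],[0,0,0],0.2],[[0,0,0],[0,0,0],0.2]]'

```text
time_s: 3.45
ee_pos: [0.4913, 0.1274, 0.0911]
orientation: [0.014, 1.0, -0.0, -0.001]
ft_force: [0.5, -0.0, 0.7]
finger_gap: 0.0526
```

move_arm --deltas '[[[0,0,0],[0,0,0],0.2],[[0,0,0],[0,0,0],0.2],[[0,0,0],[0,0,0],0.2],[[0,0,0],[0,0,0],0.2]]'

```text
time_s: 3.78
ee_pos: [0.4928, 0.1276, 0.0942]
orientation: [0.014, 1.0, 0.0, 0.001]
ft_force: [-0.9, 0.0, 0.4]
finger_gap: 0.0526
```

```bash
python3 - <<'E'
from h import *
plan([.4915,.1278,.058],178.5)
E
```

```text
t 3.78 at [0.4928 0.1276 0.0942] psi 178.35 F [-0.9  0.   0.4] M [ 0.03 -0.05 -0.01] gap 0.0526
 turn(tool) [ 0.01  0.16 -0.15]  shift now-frame mm [ 1.4  0.1 36.2]  shift turned-frame mm [ 1.3  0.1 36.2]
```

move_arm --deltas '[[[0.0006,0,0.009],[0,0.1,0],0.2],[[0,0,0.009],[0,0,0],0.2],[[0,0,0.009],[0,0,0],0.2],[[0,0,0.005],[0,0,0],0.2],[[0,0,0.002],[0,0,0],0.2]]'

```text
time_s: 4.2
ee_pos: [0.4909, 0.1274, 0.0576]
orientation: [0.014, 1.0, -0.0, -0.001]
ft_force: [-0.2, -1.2, -0.2]
finger_gap: 0.0525
```

move_arm --deltas '[[[0,0,0],[0,0,0],0.2],[[0,0,0],[0,0,0],0.2],[[0,0,0],[0,0,0],0.2],[[0,0,0],[0,0,0],0.2]]'

```text
time_s: 4.53
ee_pos: [0.4923, 0.1277, 0.0602]
orientation: [0.014, 1.0, 0.0, 0.0]
ft_force: [0.7, 0.2, 0.1]
finger_gap: 0.0525
```

```bash
python3 - <<'E'
from h import *
plan([.4915,.1278,.058],178.5)
d=snap('wrist','w2'); W=world(d)
E
```

```text
t 4.53 at [0.4923 0.1277 0.0602] psi 178.35 F [0.7 0.2 0.1] M [0.05 0.   0.03] gap 0.0525
 turn(tool) [ 0.02  0.06 -0.15]  shift now-frame mm [0.8 0.1 2.2]  shift turned-frame mm [0.8 0.1 2.2]
```

View pics/w2.png

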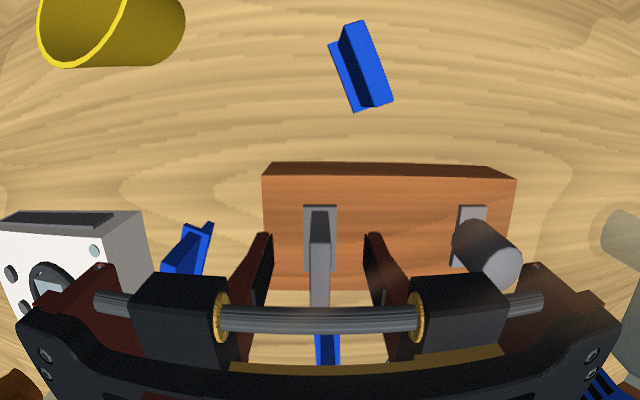

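The fingers straddle the square key at about (320,235), and the other keys are clear of them. I'm closing.

move_arm --deltas '[[[0,0,0],[0,0,0],-0.4],[[0,0,0],[0,0,0],-0.6],[[0,0,0],[0,0,0],-0.8],[[0,0,0],[0,0,0],-1],[[0,0,0],[0,0,0],-1]]' --grip_force 35

```text
time_s: 5.0
ee_pos: [0.4919, 0.1276, 0.0597]
orientation: [0.014, 1.0, -0.0, 0.0]
ft_force: [-0.1, -0.3, 0.7]
finger_gap: 0.0228
```

move_arm --deltas '[[[0,0,0],[0,0,0],-1],[[0,0,0],[0,0,0],-1],[[0,0,0],[0,0,0],-1],[[0,0,0],[0,0,0],-1],[[0,0,0],[0,0,0],-1]]'

```text
time_s: 5.42
ee_pos: [0.4919, 0.1276, 0.0596]
orientation: [0.014, 1.0, -0.0, -0.0]
ft_force: [-0.1, -0.3, -0.4]
finger_gap: 0.0102
```

```bash
python3 - <<'E'
from h import *
plan([.4915,.1278,.16],178.5)
E
```

```text
t 5.42 at [0.4919 0.1276 0.0596] psi 178.35 F [-0.1 -0.3 -0.4] M [0.04 0.03 0.02] gap 0.0102
 turn(tool) [-0.   -0.01 -0.15]  shift now-frame mm [   0.4    0.2 -100.4]  shift turned-frame mm [   0.4    0.2 -100.4]
```

move_arm --deltas '[[[0,0,-0.006],[0,0,0],-1],[[0,0,-0.009],[0,0,0],-1],[[0,0,-0.01],[0,0,0],-1],[[0,0,-0.01],[0,0,0],-1],[[0,0,-0.01],[0,0,0],-1]]'

```text
time_s: 5.83
ee_pos: [0.4923, 0.1277, 0.1064]
orientation: [0.014, 1.0, 0.0, 0.001]
ft_force: [0.3, -0.2, -0.9]
finger_gap: 0.0098
```

move_arm --deltas '[[[0,0,-0.018],[0,0,0],-1],[[0,0,-0.018],[0,0,0],-1],[[0,0,-0.018],[0,0,0],-1],[[0,0,-0.008],[0,0,0],-1],[[0,0,0],[0,0,0],-1]]'

```text
time_s: 6.25
ee_pos: [0.4931, 0.1278, 0.17]
orientation: [0.014, 1.0, 0.001, 0.003]
ft_force: [0.0, -0.2, -0.1]
finger_gap: 0.0098
```

```bash
python3 - <<'E'
from h import *
plan([.549,-.101,.16],178.8)
d=snap('wrist','w3'); W=world(d); z=d['range_z']
def reg(nm,z0,z1,x0,x1,y0,y1):
    m=(W[...,2]>z0)&(W[...,2]<z1)&(z>0)&(W[...,0]>x0)&(W[...,0]<x1)&(W[...,1]>y0)&(W[...,1]<y1)
    p=W[m]
    if len(p)<5: print(nm,len(p));return
    v,u=np.where(m)
    r=cv2.minAreaRect((p[:,:2]*1000).astype(np.float32)); print(nm,len(p),'px',u.mean().round(),v.mean().round(),np.round(r[0],1),np.round(r[1],1),round(r[2],2),p[:,2].mean().round(4))
reg('key grip',.10,.2,.46,.53,.09,.16)
E
```

```text
t 6.25 at [0.4931 0.1278 0.17  ] psi 178.35 F [ 0.  -0.2 -0.1] M [-0.03  0.01  0.03] gap 0.0098
 turn(tool) [ 0.06  0.29 -0.45]  shift now-frame mm [ -62.4 -227.1   10. ]  shift turned-frame mm [ -60.7 -227.6   10. ]
key grip 1792 px 318.0 230.0 [479.7 128.1] [27.6 17.4] 88.61 0.1777
```

View pics/w3.png

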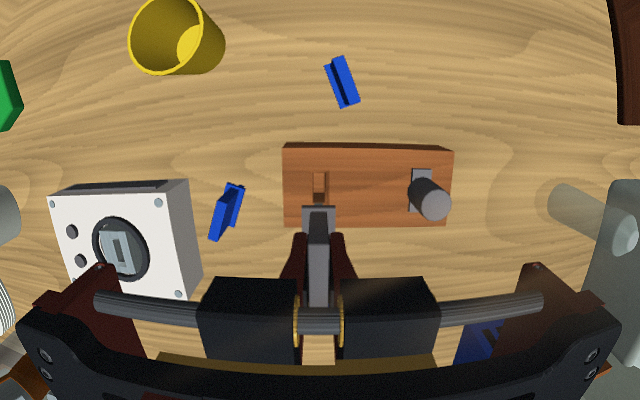

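The key is held and clear of its slot, which shows at (319,183). Next I measure the keyway in detail from this view and the top view.

```bash
cat > kw.py <<'E'
from h import *
import sys
def ortho(tag,c=(.549,-.101),half=.05,sc=8000,zp=.07):
    # sample image on the plane z=zp -> ortho picture, x up? : cols = -y, rows = -x
    d=pickle.load(open(tag+'.pkl','rb')); h,w=400,640; f=h/2/np.tan(np.radians(d['fov_y'])/2)
    n=int(2*half*sc); a=(np.arange(n)+.5)/sc-half
    X=c[0]-a[:,None]+0*a[None]; Y=c[1]-a[None]+0*a[:,None]
    P=np.stack([X,Y,np.full_like(X,zp)],-1)
    if 'R' in d:
        C=P@d['R'].T+d['t']; u=C[...,0]/C[...,2]*f+d['cx']; v=C[...,1]/C[...,2]*f+d['cy']
    else:
        s=d['state']; R=Rn.from_quat(s['orientation']).as_matrix(); T=d['T_tool_cam']
        C=((P-s['ee_pos'])@R-T[:3,3])@T[:3,:3]; rr=np.hypot(C[...,0],C[...,1]); th=np.arctan2(rr,C[...,2])
        u=C[...,0]/rr*th*f+d['cx']; v=C[...,1]/rr*th*f+d['cy']
    o=cv2.remap(d['image'],u.astype(np.float32),v.astype(np.float32),cv2.INTER_CUBIC)
    # grid marks: nominal barrel 52x40? and slot mouth 36x18
    return o
def show(tags,c,out,zp=.07,yaw=0,boxes=((.052,.040),(.036,.018)),half=.05):
    ims=[]
    for t in tags:
        sc=int(380/(2*half)); o=ortho(t,c,half=half,sc=sc,zp=zp)
        for bx in boxes:
            q=np.array([[-1,-1],[1,-1],[1,1],[-1,1]])*np.array(bx)/2
            q=q@Rn.from_euler('z',yaw,degrees=True).as_matrix()[:2,:2].T
            px=np.stack([o.shape[1]/2-q[:,1]*sc,o.shape[0]/2-q[:,0]*sc],-1)
            cv2.polylines(o,[np.round(px*16).astype(np.int32)],True,(255,0,0),1,cv2.LINE_AA,4)
        ims.append(o)
    cv2.imwrite(f'pics/{out}.png',np.hstack(ims)[:,:,::-1])
E
python3 - <<'E'
from kw import *
show(['top0','w3'],(.549,-.101),'o1',yaw=-1)
show(['w1','side0'],(.549,-.101),'o2',yaw=-1)
E
```

```text
(no output)
```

View pics/o1.png

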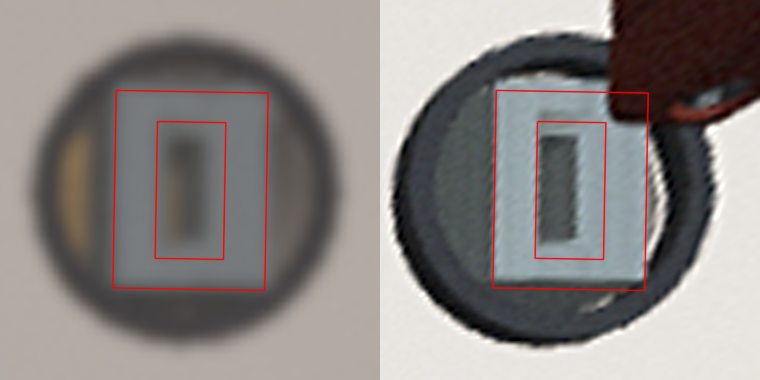

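View pics/o2.png

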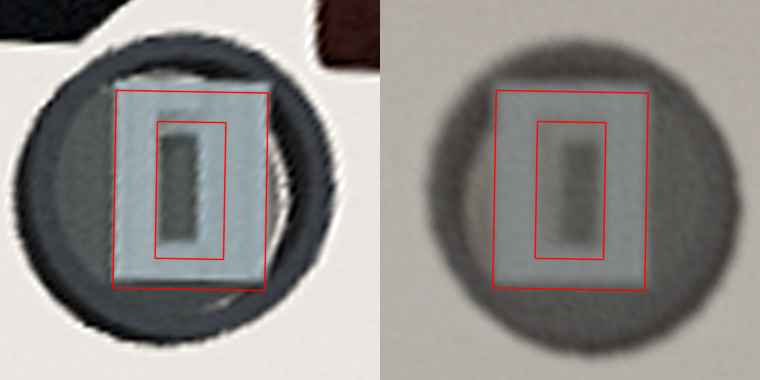

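move_arm --deltas '[[[-0.01,-0.023,0.001],[0,0,0],-1],[[-0.01,-0.023,0.001],[0,0,0],-1],[[-0.01,-0.023,0.001],[0,0,0],-1],[[-0.01,-0.023,0.001],[0,0,0],-1],[[-0.01,-0.023,0.001],[0,0,0],-1]]'

```text
time_s: 6.72
ee_pos: [0.5383, 0.0102, 0.1599]
orientation: [0.014, 1.0, 0.0, -0.001]
ft_force: [0.6, -0.6, -0.4]
finger_gap: 0.0095
```

move_arm --deltas '[[[-0.007,-0.018,0],[0,0,0],-1],[[0,0,0],[0,0,0],-1],[[0,0,0],[0,0,0],-1],[[0,0,0],[0,0,0],-1],[[0,0,0],[0,0,0],-1]]'

```text
time_s: 7.13
ee_pos: [0.5446, -0.006, 0.1612]
orientation: [0.014, 1.0, 0.0, -0.0]
ft_force: [0.0, 1.5, -1.1]
finger_gap: 0.0096
```

```bash
python3 - <<'E'
from kw import *
plan([.550,-.101,.145],179)
d=snap('wrist','w4')
show(['w4'],(.550,-.101),'o3',yaw=-1)
W=world(d);z=d['range_z']
m=(abs(W[...,0]-.55)<.05)&(abs(W[...,1]+.101)<.05)&(W[...,2]>.0665)&(W[...,2]<.08)&(z>0)
p=W[m]; print(len(p),p.mean(0), np.percentile(p[:,2],[5,50,95]))
E
```

```text
t 7.13 at [ 0.5446 -0.006   0.1612] psi 178.41 F [ 0.   1.5 -1.1] M [ 0.09 -0.04 -0.02] gap 0.0096
 turn(tool) [ 0.03 -0.05 -0.59]  shift now-frame mm [ -8.  -94.8  16.1]  shift turned-frame mm [ -7.  -94.9  16.2]
3958 [ 0.54919362 -0.09843452  0.07005697] [0.06773979 0.06999477 0.07217142]
```

View pics/o3.png

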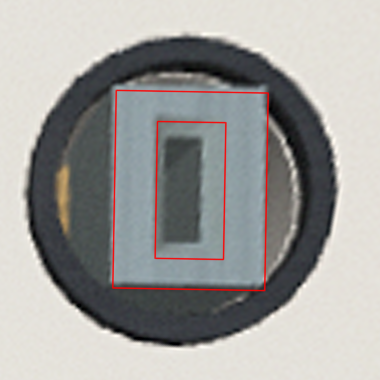

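View pics/w4.png

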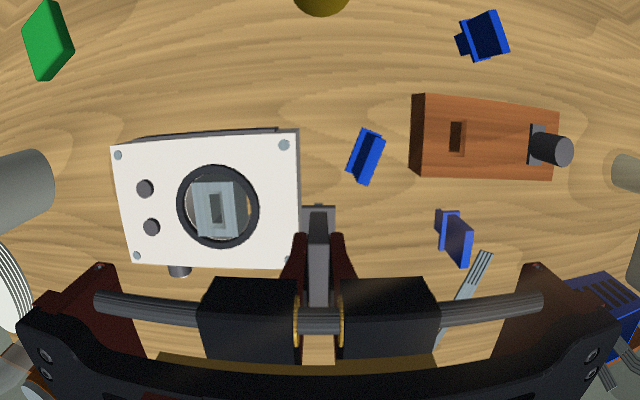

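The overlay fits the barrel at world (0.5505, -0.101), with the slot at wrist pixel (215,208). I'm moving above it.

move_arm --deltas '[[[-0.0014,-0.019,0.002],[0,0,-0.3],-1],[[-0.0014,-0.019,0.002],[0,0,-0.3],-1],[[-0.0014,-0.019,0.002],[0,0,0],-1],[[-0.0014,-0.019,0.002],[0,0,0],-1],[[-0.0014,-0.019,0.002],[0,0,0],-1]]'

```text
time_s: 7.6
ee_pos: [0.55, -0.1019, 0.1517]
orientation: [0.008, 1.0, 0.0, 0.0]
ft_force: [-0.5, -0.5, -0.1]
finger_gap: 0.0096
```

move_arm --deltas '[[[0,0,0],[0,0,0],-1],[[0,0,0],[0,0,0],-1],[[0,0,0],[0,0,0],-1],[[0,0,0],[0,0,0],-1],[[0,0,0],[0,0,0],-1]]'

```text
time_s: 8.02
ee_pos: [0.5501, -0.101, 0.1519]
orientation: [0.008, 1.0, 0.0, 0.0]
ft_force: [0.1, -0.0, -0.6]
finger_gap: 0.0099
```

```bash
python3 - <<'E'
from kw import *
plan([.5505,-.101,.145],179)
d=snap('wrist','w5')
d=snap('side','s5')
a=cv2.resize(d['image'][150:350,330:560],None,fx=3,fy=3,interpolation=cv2.INTER_CUBIC);cv2.imwrite('pics/s5c.png',a[:,:,::-1])
E
```

```text
t 8.02 at [ 0.5501 -0.101   0.1519] psi 179.03 F [ 0.1 -0.  -0.6] M [0.02 0.01 0.01] gap 0.0099
 turn(tool) [0.01 0.02 0.03]  shift now-frame mm [-0.3  0.1  6.9]  shift turned-frame mm [-0.4  0.1  6.9]
```

View pics/s5c.png

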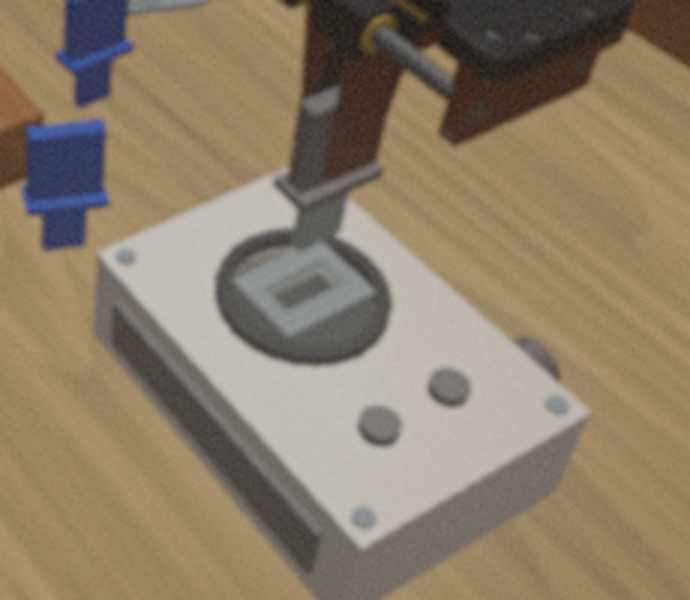

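View pics/w5.png

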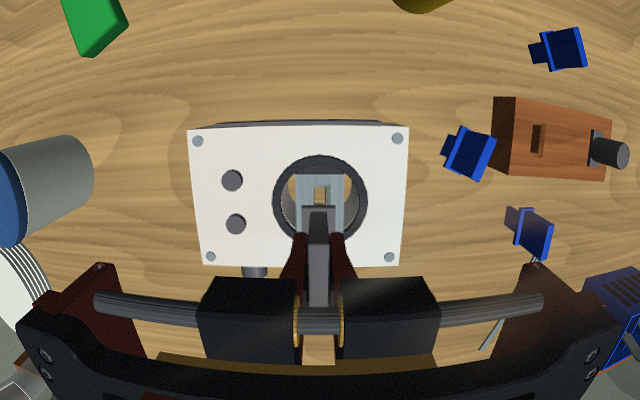

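move_arm --deltas '[[[-0.0004,0,0.008],[0,0,0],-1],[[0,0,0.01],[0,0,0],-1],[[0,0,0.008],[0,0,0],-1],[[0,0,0.005],[0,0,0],-1],[[0,0,0.004],[0,0,0],-1]]'

```text
time_s: 8.53
ee_pos: [0.5498, -0.1019, 0.1149]
orientation: [0.009, 1.0, 0.0, -0.001]
ft_force: [-0.0, 0.6, -0.9]
finger_gap: 0.0098
```

move_arm --deltas '[[[0,0,0.003],[0,0,0],-1],[[0,0,0.003],[0,0,0],-1],[[0,0,0.002],[0,0,0],-1],[[0,0,0],[0,0,0],-1],[[0,0,0],[0,0,0],-1]]'

```text
time_s: 8.95
ee_pos: [0.5504, -0.1019, 0.1086]
orientation: [0.009, 1.0, 0.0, -0.0]
ft_force: [0.4, 1.8, -1.0]
finger_gap: 0.0102
```

```bash
python3 - <<'E'
from kw import *
plan([.5505,-.101,.0846],179)
E
```

```text
t 8.95 at [ 0.5504 -0.1019  0.1086] psi 178.96 F [ 0.4  1.8 -1. ] M [ 0.43 -0.01  0.02] gap 0.0102
 turn(tool) [ 0.02 -0.01 -0.04]  shift now-frame mm [-0.1  0.9 24. ]  shift turned-frame mm [-0.1  0.9 24. ]
```

move_arm --deltas '[[[0,0.001,0.001],[0,0,0],-1],[[0,0,0.005],[0,0,0],-1],[[0,0,0.005],[0,0,0],-1],[[0,0,0],[0,0,0],-1],[[0,0,0],[0,0,0],-1]]'

```text
time_s: 9.37
ee_pos: [0.5501, -0.1012, 0.0969]
orientation: [0.009, 1.0, 0.0, -0.001]
ft_force: [-0.0, 0.7, -0.4]
finger_gap: 0.0104
```

```bash
python3 - <<'E'
from kw import *
plan([.5505,-.101,.0846],179)
E
```

```text
t 9.37 at [ 0.5501 -0.1012  0.0969] psi 178.94 F [-0.   0.7 -0.4] M [ 0.03 -0.02 -0.01] gap 0.0104
 turn(tool) [ 0.   -0.07 -0.06]  shift now-frame mm [-0.4  0.2 12.3]  shift turned-frame mm [-0.4  0.2 12.3]
```

move_arm --deltas '[[[0,0.0005,0.004],[0,0,0],-1],[[0,0,0.004],[0,0,0],-1],[[0,0,0.003],[0,0,0],-1],[[0,0,0.0015],[0,0,0],-1],[[0,0,0],[0,0,0],-1]]'

```text
time_s: 9.78
ee_pos: [0.5504, -0.1006, 0.0849]
orientation: [0.009, 1.0, 0.0, -0.0]
ft_force: [-0.0, 0.7, -0.4]
finger_gap: 0.01
```

move_arm --deltas '[[[0,0,0],[0,0,0],-1],[[0,0,0.0005],[0,0,0],-1],[[0,0,0],[0,0,0],-1]]'

```text
time_s: 10.03
ee_pos: [0.5505, -0.1006, 0.0846]
orientation: [0.009, 1.0, 0.0, 0.0]
ft_force: [-0.0, 0.2, -0.4]
finger_gap: 0.0097
```

```bash
python3 - <<'E'
from kw import *
plan([.5505,-.101,.0846],179)
d=snap('side','s6')
a=cv2.resize(d['image'][150:350,330:560],None,fx=3,fy=3,interpolation=cv2.INTER_CUBIC);cv2.imwrite('pics/s6c.png',a[:,:,::-1])
E
```

```text
t 10.03 at [ 0.5505 -0.1006  0.0846] psi 178.95 F [-0.   0.2 -0.4] M [ 0.03 -0.05  0.  ] gap 0.0097
 turn(tool) [ 0.    0.   -0.05]  shift now-frame mm [-0.  -0.4  0. ]  shift turned-frame mm [-0.  -0.4  0. ]
```

View pics/s6c.png

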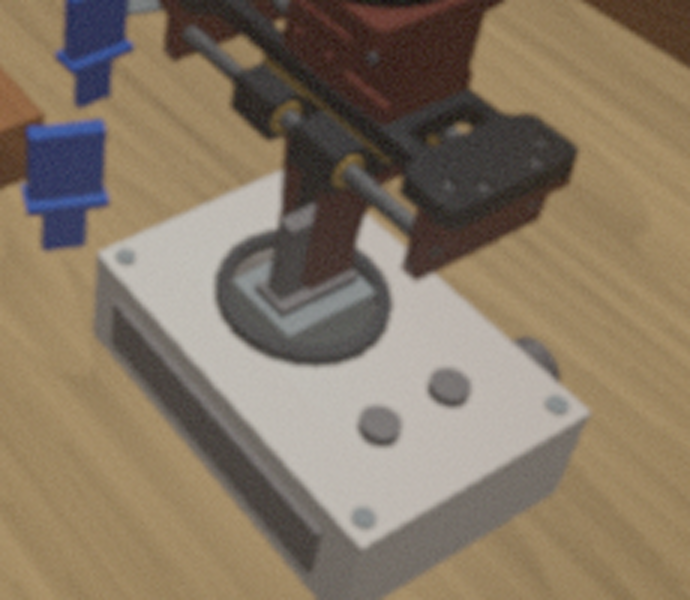

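Nearly seated. I'm pressing until the flange makes contact.

move_arm --deltas '[[[0,0,0.0006],[0,0,0],-1],[[0,0,0.0006],[0,0,0],-1],[[0,0,0],[0,0,0],-1],[[0,0,0],[0,0,0],-1]]'

```text
time_s: 10.42
ee_pos: [0.5506, -0.1006, 0.0845]
orientation: [0.009, 1.0, -0.0, 0.0]
ft_force: [-2.4, 0.6, 5.3]
finger_gap: 0.01
```

move_arm --deltas '[[[0,0,0.0006],[0,0,0],-1],[[0,0,0],[0,0,0],-1],[[0,0,0],[0,0,0],-1]]'

```text
time_s: 10.67
ee_pos: [0.5506, -0.1007, 0.0845]
orientation: [0.009, 1.0, -0.0, 0.001]
ft_force: [-3.7, 0.7, 7.9]
finger_gap: 0.0101
```

The flange is seated, with 8 N of contact at TCP z 0.0845. I'm turning clockwise, which is + about tool z.

move_arm --deltas '[[[0,0,0],[0,0,3],-1],[[0,0,0],[0,0,5],-1],[[0,0,0],[0,0,5],-1],[[0,0,0],[0,0,5],-1],[[0,0,0],[0,0,5],-1]]'

```text
time_s: 11.08
ee_pos: [0.5507, -0.1013, 0.0845]
orientation: [0.211, 0.978, -0.001, 0.001]
ft_force: [-3.1, -1.5, 6.8]
finger_gap: 0.0096
```

```bash
python3 - <<'E'
from kw import *
plan([.5506,-.1007,.0843],109)
E
```

```text
t 11.08 at [ 0.5507 -0.1013  0.0845] psi 155.69 F [-3.1 -1.5  6.8] M [-0.18  0.76  0.05] gap 0.0096
 turn(tool) [ 0.    0.12 46.69]  shift now-frame mm [0.3 0.5 0.2]  shift turned-frame mm [0.6 0.1 0.2]
```

move_arm --deltas '[[[0,0,0],[0,0,5],-1],[[0,0,0],[0,0,5],-1],[[0,0,0],[0,0,5],-1],[[0,0,0],[0,0,5],-1],[[0,0,0],[0,0,5],-1]]'

```text
time_s: 11.5
ee_pos: [0.5506, -0.1014, 0.0846]
orientation: [0.417, 0.909, -0.0, 0.001]
ft_force: [-3.6, -1.5, 6.2]
finger_gap: 0.0097
```

```bash
python3 - <<'E'
from kw import *
plan([.5506,-.1007,.0843],109)
E
```

```text
t 11.5 at [ 0.5506 -0.1014  0.0846] psi 130.68 F [-3.6 -1.5  6.2] M [-0.24  0.77  0.05] gap 0.0097
 turn(tool) [1.000e-02 1.200e-01 2.168e+01]  shift now-frame mm [0.5 0.5 0.3]  shift turned-frame mm [0.7 0.2 0.3]
```

move_arm --deltas '[[[0,0,0],[0,0,5],-1],[[0,0,0],[0,0,5],-1],[[0,0,0],[0,0,5],-1],[[0,0,0],[0,0,3],-1],[[0,0,0],[0,0,0],-1]]'

```text
time_s: 11.92
ee_pos: [0.5509, -0.1013, 0.0846]
orientation: [0.554, 0.833, -0.0, 0.001]
ft_force: [-2.5, -1.2, 6.7]
finger_gap: 0.0101
```

```bash
python3 - <<'E'
from kw import *
plan([.5506,-.1007,.0843],109)
E
```

```text
t 11.92 at [ 0.5509 -0.1013  0.0846] psi 112.76 F [-2.5 -1.2  6.7] M [-0.23  0.57  0.02] gap 0.0101
 turn(tool) [0.08 0.11 3.76]  shift now-frame mm [ 0.6 -0.1  0.2]  shift turned-frame mm [ 0.6 -0.1  0.3]
```

move_arm --deltas '[[[0,0,0],[0,0,2],-1],[[0,0,0],[0,0,2],-1],[[0,0,0],[0,0,0],-1],[[0,0,0],[0,0,0],-1]]'

```text
time_s: 12.25
ee_pos: [0.5506, -0.1014, 0.0846]
orientation: [0.581, 0.814, -0.0, 0.001]
ft_force: [-3.1, -1.0, 7.9]
finger_gap: 0.0097
```

```bash
python3 - <<'E'
from kw import *
plan([.5506,-.1007,.0843],109)
E
```

```text
t 12.25 at [ 0.5506 -0.1014  0.0846] psi 108.92 F [-3.1 -1.   7.9] M [-0.22  0.84  0.  ] gap 0.0097
 turn(tool) [ 0.03  0.1  -0.08]  shift now-frame mm [0.6 0.2 0.3]  shift turned-frame mm [0.6 0.2 0.3]
```

move_arm --deltas '[[[0,0,0],[0,0,2],-1],[[0,0,0],[0,0,0],-1],[[0,0,0],[0,0,0],-1]]'

```text
time_s: 12.5
ee_pos: [0.5505, -0.1014, 0.0846]
orientation: [0.595, 0.804, -0.0, 0.001]
ft_force: [-3.8, -2.5, 7.6]
finger_gap: 0.0098
```

```bash
python3 - <<'E'
from kw import *
plan([.5506,-.1007,.0843],109)
d=snap('wrist','w7')
show(['w7'],(.5505,-.101),'o7',yaw=-61)
E
```

```text
t 12.5 at [ 0.5505 -0.1014  0.0846] psi 106.96 F [-3.8 -2.5  7.6] M [-0.29  0.87  0.47] gap 0.0098
 turn(tool) [ 0.02  0.11 -2.04]  shift now-frame mm [0.6 0.3 0.3]  shift turned-frame mm [0.6 0.3 0.3]
```

View pics/o7.png

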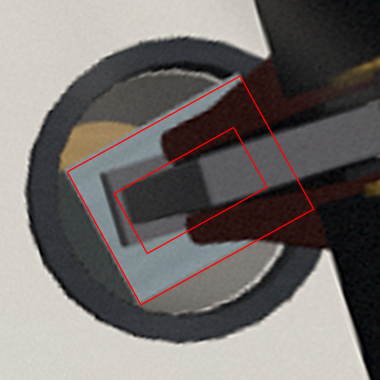

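The moment rises to 0.47 N m and the barrel overlay fits at 60° turned, so this is the stop. I'll confirm with one more degree and then turn back.

move_arm --deltas '[[[0,0,0],[0,0,1.5],-1],[[0,0,0],[0,0,0],-1],[[0,0,0],[0,0,0],-1]]'

```text
time_s: 12.8
ee_pos: [0.5505, -0.1013, 0.0846]
orientation: [0.605, 0.796, -0.0, 0.001]
ft_force: [-4.4, -2.0, 7.1]
finger_gap: 0.01
```

```bash
python3 - <<'E'
from kw import *
plan([.5506,-.1007,.0843],189)
E
```

```text
t 12.8 at [ 0.5505 -0.1013  0.0846] psi 105.49 F [-4.4 -2.   7.1] M [-0.31  0.89  0.66] gap 0.01
 turn(tool) [-6.000e-02  1.100e-01 -8.351e+01]  shift now-frame mm [0.6 0.3 0.3]  shift turned-frame mm [-0.2  0.6  0.3]
```

move_arm --deltas '[[[0,0,0],[0,0,-3],-1],[[0,0,0],[0,0,-5],-1],[[0,0,0],[0,0,-5],-1],[[0,0,0],[0,0,-5],-1],[[0,0,0],[0,0,-5],-1]]'

```text
time_s: 13.22
ee_pos: [0.5516, -0.1006, 0.0846]
orientation: [0.433, 0.901, 0.001, 0.002]
ft_force: [0.5, 0.9, 6.2]
finger_gap: 0.0096
```

move_arm --deltas '[[[0,0,0],[0,0,-5],-1],[[0,0,0],[0,0,-5],-1],[[0,0,0],[0,0,-5],-1],[[0,0,0],[0,0,-5],-1],[[0,0,0],[0,0,-5],-1]]'

```text
time_s: 13.63
ee_pos: [0.5517, -0.0999, 0.0846]
orientation: [0.227, 0.974, 0.001, 0.002]
ft_force: [0.7, 3.4, 5.4]
finger_gap: 0.0098
```

move_arm --deltas '[[[0,0,0],[0,0,-5],-1],[[0,0,0],[0,0,-5],-1],[[0,0,0],[0,0,-5],-1],[[0,0,0],[0,0,-5],-1],[[0,0,0],[0,0,-5],-1]]'

```text
time_s: 14.05
ee_pos: [0.5516, -0.0999, 0.0846]
orientation: [0.011, 1.0, 0.0, 0.002]
ft_force: [1.4, 3.1, 6.1]
finger_gap: 0.0098
```

```bash
python3 - <<'E'
from kw import *
plan([.5506,-.1007,.0843],189)
E
```

```text
t 14.05 at [ 0.5516 -0.0999  0.0846] psi 178.73 F [1.4 3.1 6.1] M [ 0.63  0.05 -0.03] gap 0.0098
 turn(tool) [  0.04   0.2  -10.27]  shift now-frame mm [ 1.  -0.8  0.3]  shift turned-frame mm [ 1.1 -0.6  0.3]
```

move_arm --deltas '[[[0,0,0],[0,0,-4],-1],[[0,0,0],[0,0,-4],-1],[[0,0,0],[0,0,0],-1]]'

```text
time_s: 14.3
ee_pos: [0.5515, -0.1001, 0.0845]
orientation: [-0.058, 0.998, 0.0, 0.002]
ft_force: [-0.2, 2.1, 5.9]
finger_gap: 0.0098
```

```bash
python3 - <<'E'
from kw import *
plan([.5506,-.1007,.0843],189)
E
```

```text
t 14.3 at [ 0.5515 -0.1001  0.0845] psi -173.31 F [-0.2  2.1  5.9] M [ 0.32  0.08 -0.01] gap 0.0098
 turn(tool) [ 0.    0.19 -2.31]  shift now-frame mm [ 1.  -0.5  0.2]  shift turned-frame mm [ 1.  -0.4  0.2]
```

move_arm --deltas '[[[0,0,0],[0,0,-2],-1],[[0,0,0],[0,0,0],-1],[[0,0,0],[0,0,0],-1]]'

```text
time_s: 14.55
ee_pos: [0.5515, -0.1001, 0.0846]
orientation: [-0.074, 0.997, 0.0, 0.002]
ft_force: [0.1, 1.5, 7.2]
finger_gap: 0.0095
```

```bash
python3 - <<'E'
from kw import *
plan([.5506,-.1007,.0843],189)
E
```

```text
t 14.55 at [ 0.5515 -0.1001  0.0846] psi -171.51 F [0.1 1.5 7.2] M [0.5  0.12 0.02] gap 0.0095
 turn(tool) [ 0.01  0.19 -0.51]  shift now-frame mm [ 1.  -0.5  0.3]  shift turned-frame mm [ 1.  -0.5  0.3]
```

move_arm --deltas '[[[0,0,0],[0,0,-2],-1],[[0,0,0],[0,0,0],-1],[[0,0,0],[0,0,0],-1]]'

```text
time_s: 14.8
ee_pos: [0.5514, -0.0999, 0.0846]
orientation: [-0.091, 0.996, 0.0, 0.001]
ft_force: [-0.1, 2.5, 7.8]
finger_gap: 0.0096
```

```bash
python3 - <<'E'
from kw import *
plan([.5506,-.1007,.0843],189)
d=snap('wrist','w8')
show(['w8'],(.5505,-.101),'o8',yaw=-1)
E
```

```text
t 14.8 at [ 0.5514 -0.0999  0.0846] psi -169.52 F [-0.1  2.5  7.8] M [ 0.67  0.26 -0.2 ] gap 0.0096
 turn(tool) [0.03 0.17 1.48]  shift now-frame mm [ 0.9 -0.7  0.3]  shift turned-frame mm [ 0.9 -0.7  0.3]
```

View pics/o8.png

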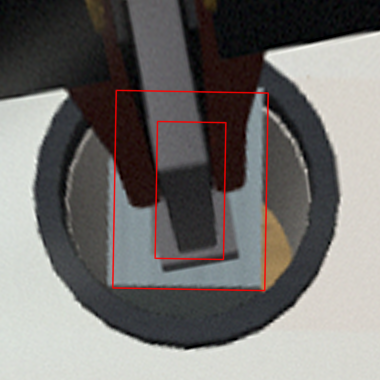

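move_arm --deltas '[[[0,0,0],[0,0,-1.5],-1],[[0,0,0],[0,0,0],-1],[[0,0,0],[0,0,0],-1]]'

```text
time_s: 15.1
ee_pos: [0.5514, -0.0999, 0.0846]
orientation: [-0.104, 0.995, 0.0, 0.002]
ft_force: [-0.6, 3.1, 6.4]
finger_gap: 0.0098
```

```bash
python3 - <<'E'
from kw import *
plan([.5506,-.1007,.0843],179.3)
E
```

```text
t 15.1 at [ 0.5514 -0.0999  0.0846] psi -168.06 F [-0.6  3.1  6.4] M [ 0.67  0.23 -0.51] gap 0.0098
 turn(tool) [ 0.05  0.18 12.64]  shift now-frame mm [ 0.9 -0.7  0.3]  shift turned-frame mm [ 0.8 -0.8  0.3]
```

Both stops are confirmed: +0.66 N m at the clockwise end and -0.51 N m at home. I'll unload the flange first so it can't drag the barrel, then centre the blade in its play and draw it out.

move_arm --deltas '[[[0,0,-0.002],[0,0,0],-1],[[0,-0.0004,-0.0015],[0,0,2],-1],[[0.0003,-0.0004,0],[0,0,5],-1],[[0.0003,0,0],[0,0,5],-1],[[0,0,0],[0,0,0.5],-1]]'

```text
time_s: 15.52
ee_pos: [0.5498, -0.1016, 0.0859]
orientation: [0.006, 1.0, -0.0, -0.0]
ft_force: [0.2, 0.2, -0.9]
finger_gap: 0.0096
```

move_arm --deltas '[[[0,0,0],[0,0,0],-1],[[0,0,0],[0,0,0],-1]]'

```text
time_s: 15.68
ee_pos: [0.5499, -0.1016, 0.0861]
orientation: [0.004, 1.0, -0.0, -0.0]
ft_force: [-0.8, 0.1, -0.8]
finger_gap: 0.0093
```

```bash
python3 - <<'E'
from kw import *
plan([.5506,-.1007,.150],179.3)
E
```

```text
t 15.68 at [ 0.5499 -0.1016  0.0861] psi 179.58 F [-0.8  0.1 -0.8] M [ 0.01 -0.07 -0.01] gap 0.0093
 turn(tool) [-0.01 -0.02  0.28]  shift now-frame mm [ -0.7   0.9 -63.9]  shift turned-frame mm [ -0.7   0.9 -63.9]
```

Free of contact. I'm withdrawing straight up.

move_arm --deltas '[[[-0.0003,0.0006,-0.004],[0,0,0],-1],[[0,0,-0.007],[0,0,0],-1],[[0,0,-0.008],[0,0,0],-1],[[0,0,-0.008],[0,0,0],-1],[[0,0,-0.008],[0,0,0],-1]]'

```text
time_s: 16.1
ee_pos: [0.5506, -0.101, 0.1229]
orientation: [0.005, 1.0, -0.0, 0.001]
ft_force: [-0.1, -0.1, -1.0]
finger_gap: 0.0099
```

move_arm --deltas '[[[0,0,-0.012],[0,0,0],-1],[[0,0,-0.014],[0,0,0],-1],[[0,0,-0.012],[0,0,0],-1],[[0,0,-0.003],[0,0,0],-1],[[0,0,0],[0,0,0],-1]]'

```text
time_s: 16.52
ee_pos: [0.5511, -0.1011, 0.1645]
orientation: [0.005, 1.0, -0.0, 0.002]
ft_force: [0.3, 0.1, -0.5]
finger_gap: 0.0095
```

```bash
python3 - <<'E'
from kw import *
plan([.4919,.1276,.16],178.35)
d=snap('wrist','w9')
show(['w9'],(.5505,-.101),'o9',yaw=-1)
E
```

```text
t 16.52 at [ 0.5511 -0.1011  0.1645] psi 179.45 F [ 0.3  0.1 -0.5] M [ 0.   -0.07  0.01] gap 0.0095
 turn(tool) [-0.04  0.19  1.1 ]  shift now-frame mm [ 61.4 228.1   4.1]  shift turned-frame mm [ 65.8 226.9   4.5]
```

View pics/o9.png

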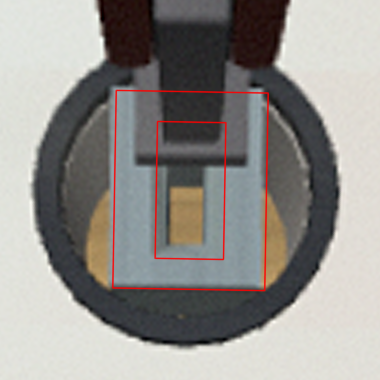

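View pics/w9.png

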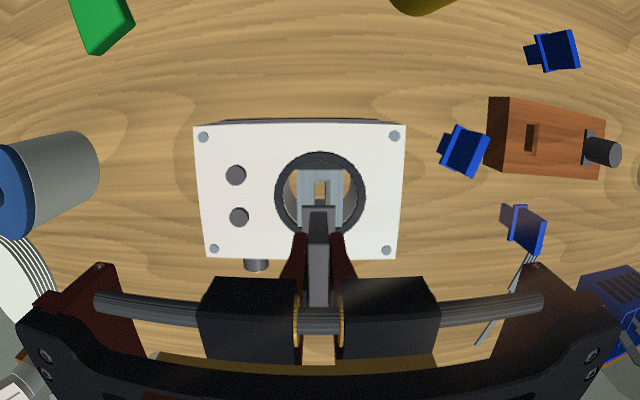

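The key is out and the barrel is back at home (the overlay fits). I'm returning to the block.

move_arm --deltas '[[[0,0,0],[0,0,1.1],-1],[[0.0066,0.0227,0],[0,0,0],-1],[[0.0066,0.0227,0],[0,0,0],-1],[[0.0066,0.0227,0],[0,0,0],-1],[[0.0066,0.0227,0],[0,0,0],-1]]'

```text
time_s: 16.98
ee_pos: [0.5257, -0.0085, 0.1611]
orientation: [0.015, 1.0, 0.0, -0.001]
ft_force: [-0.1, 0.4, 0.3]
finger_gap: 0.0095
```

move_arm --deltas '[[[0.0066,0.0227,0],[0,0,0],-1],[[0.0066,0.0227,0],[0,0,0],-1],[[0.0066,0.0227,0],[0,0,0],-1],[[0.0066,0.0227,0],[0,0,0],-1],[[0.0066,0.0227,0],[0,0,0],-1]]'

```text
time_s: 17.4
ee_pos: [0.4959, 0.106, 0.1612]
orientation: [0.015, 1.0, -0.0, -0.001]
ft_force: [0.7, -0.0, -0.3]
finger_gap: 0.0097
```

move_arm --deltas '[[[0.0066,0.0227,0],[0,0,0],-1],[[0,0,0],[0,0,0],-1],[[0,0,0],[0,0,0],-1],[[0,0,0],[0,0,0],-1]]'

```text
time_s: 17.73
ee_pos: [0.4907, 0.1274, 0.1616]
orientation: [0.015, 1.0, -0.0, -0.001]
ft_force: [0.7, 0.3, -0.4]
finger_gap: 0.0097
```

```bash
python3 - <<'E'
from kw import *
plan([.4919,.1276,.11],178.35)
E
```

```text
t 17.73 at [0.4907 0.1274 0.1616] psi 178.34 F [ 0.7  0.3 -0.4] M [ 0.02 -0.06 -0.03] gap 0.0097
 turn(tool) [-0.05 -0.06 -0.01]  shift now-frame mm [-1.2  0.3 51.6]  shift turned-frame mm [-1.1  0.2 51.6]
```

move_arm --deltas '[[[-0.0008,0.0002,0.01],[0,0,0],-1],[[0,0,0.014],[0,0,0],-1],[[0,0,0.012],[0,0,0],-1],[[0,0,0.01],[0,0,0],-1],[[0,0,0.005],[0,0,0],-1]]'

```text
time_s: 18.15
ee_pos: [0.4906, 0.1274, 0.1081]
orientation: [0.015, 1.0, -0.0, -0.002]
ft_force: [0.1, -0.2, -0.6]
finger_gap: 0.0098
```

move_arm --deltas '[[[0,0,0],[0,0,0],-1],[[0,0,0],[0,0,0],-1],[[0,0,0],[0,0,0],-1]]'

```text
time_s: 18.4
ee_pos: [0.492, 0.1281, 0.1119]
orientation: [0.014, 1.0, 0.0, 0.0]
ft_force: [1.5, 0.0, -0.1]
finger_gap: 0.0097
```

```bash
python3 - <<'E'
from kw import *
plan([.4919,.1276,.0596],178.35)
d=snap('side','s10')
show(['w3'],(.4919,.1276),'o10',zp=.045,yaw=-1.5,boxes=((.038,.020),(.03,.012)))
a=cv2.resize(d['image'][90:240,220:400],None,fx=4,fy=4,interpolation=cv2.INTER_CUBIC);cv2.imwrite('pics/s10c.png',a[:,:,::-1])
E
```

```text
t 18.4 at [0.492  0.1281 0.1119] psi 178.34 F [ 1.5  0.  -0.1] M [ 0.06 -0.03  0.01] gap 0.0097
 turn(tool) [ 0.01  0.05 -0.01]  shift now-frame mm [ 0.1 -0.5 52.3]  shift turned-frame mm [ 0.1 -0.5 52.3]
```

View pics/o10.png

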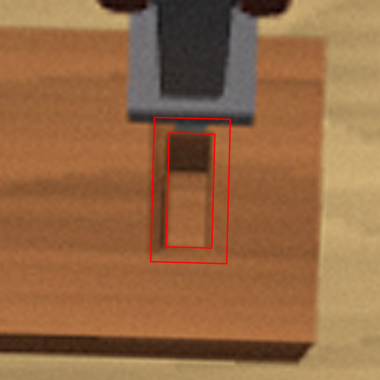

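View pics/s10c.png

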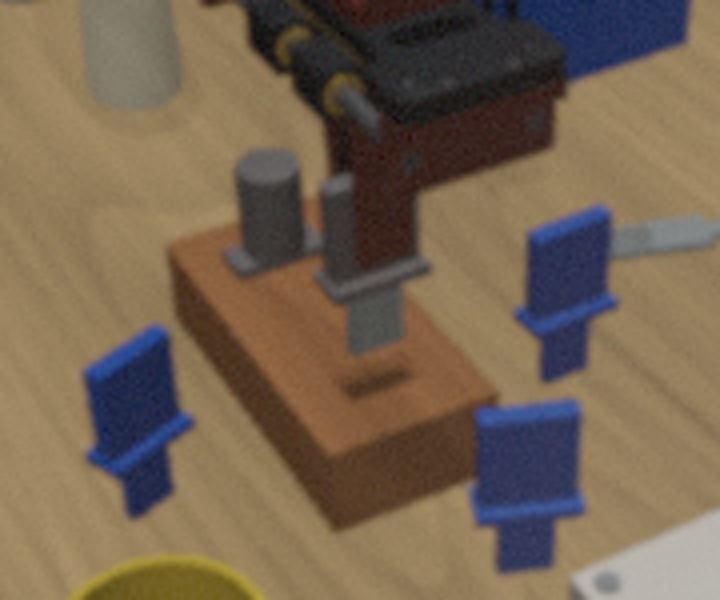

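The slot overlay fits and the key hangs above it. I'm lowering it.

move_arm --deltas '[[[0,-0.0005,0.006],[0,0,0],-1],[[0,0,0.006],[0,0,0],-1],[[0,0,0.006],[0,0,0],-1],[[0,0,0.004],[0,0,0],-1],[[0,0,0],[0,0,0],-1]]'

```text
time_s: 18.87
ee_pos: [0.4909, 0.1275, 0.0877]
orientation: [0.014, 1.0, -0.0, -0.001]
ft_force: [-0.9, -0.0, -1.1]
finger_gap: 0.0097
```

move_arm --deltas '[[[0,0,0],[0,0,0],-1],[[0,0,0.004],[0,0,0],-1],[[0,0,0.004],[0,0,0],-1],[[0,0,0],[0,0,0],-1],[[0,0,0],[0,0,0],-1]]'

```text
time_s: 19.28
ee_pos: [0.4915, 0.1275, 0.081]
orientation: [0.014, 1.0, -0.0, -0.0]
ft_force: [-0.7, -0.5, -0.8]
finger_gap: 0.0103
```

```bash
python3 - <<'E'
from kw import *
plan([.4919,.1276,.0596],178.35)
E
```

```text
t 19.28 at [0.4915 0.1275 0.081 ] psi 178.35 F [-0.7 -0.5 -0.8] M [0.04 0.02 0.  ] gap 0.0103
 turn(tool) [-0.01 -0.03 -0.  ]  shift now-frame mm [-0.4  0.1 21.4]  shift turned-frame mm [-0.4  0.1 21.4]
```

move_arm --deltas '[[[0,0,0.005],[0,0,0],-1],[[0,0,0.005],[0,0,0],-1],[[0,0,0.004],[0,0,0],-1],[[0,0,0.003],[0,0,0],-1],[[0,0,0.002],[0,0,0],-1]]'

```text
time_s: 19.7
ee_pos: [0.4914, 0.1275, 0.0615]
orientation: [0.014, 1.0, -0.0, -0.0]
ft_force: [-0.3, 1.2, -0.3]
finger_gap: 0.0099
```

move_arm --deltas '[[[0,0,0.0005],[0,0,0],-1],[[0,0,0.0005],[0,0,0],-1],[[0,0,0],[0,0,0],-1],[[0,0,0],[0,0,0],-1]]'

```text
time_s: 20.03
ee_pos: [0.4918, 0.1276, 0.0616]
orientation: [0.014, 1.0, 0.0, 0.0]
ft_force: [0.4, -0.0, -0.8]
finger_gap: 0.0098
```

```bash
python3 - <<'E'
from kw import *
plan([.4919,.1276,.0596],178.35)
E
```

```text
t 20.03 at [0.4918 0.1276 0.0616] psi 178.35 F [ 0.4 -0.  -0.8] M [0.04 0.05 0.05] gap 0.0098
 turn(tool) [0.01 0.02 0.  ]  shift now-frame mm [-0.1 -0.   2. ]  shift turned-frame mm [-0.1 -0.   2. ]
```

move_arm --deltas '[[[0,0,0.001],[0,0,0],-1],[[0,0,0.0005],[0,0,0],-1],[[0,0,0.0005],[0,0,0],-1],[[0,0,0],[0,0,0],-1],[[0,0,0],[0,0,0],-1]]'

```text
time_s: 20.45
ee_pos: [0.4918, 0.1276, 0.0596]
orientation: [0.014, 1.0, 0.0, 0.0]
ft_force: [-0.3, -1.2, 1.0]
finger_gap: 0.0099
```

move_arm --deltas '[[[0,0,0.0005],[0,0,0],-1],[[0,0,0],[0,0,0],-1],[[0,0,0],[0,0,0],-1]]'

```text
time_s: 20.7
ee_pos: [0.4918, 0.1276, 0.0595]
orientation: [0.014, 1.0, 0.0, 0.0]
ft_force: [-2.2, -0.0, 5.7]
finger_gap: 0.01
```

Seated: contact at z 0.0595, the same height as when I picked it up. I'm releasing and retreating.

move_arm --deltas '[[[0,0,0],[0,0,0],-0.6],[[0,0,0],[0,0,0],-0.3],[[0,0,0],[0,0,0],0],[[0,0,0],[0,0,0],0.1],[[0,0,0],[0,0,0],0.1]]'

```text
time_s: 21.12
ee_pos: [0.4916, 0.1275, 0.0585]
orientation: [0.014, 1.0, -0.0, -0.0]
ft_force: [0.9, 0.4, 0.3]
finger_gap: 0.0397
```

move_arm --deltas '[[[0,0,0],[0,0,0],0.1],[[0,0,-0.008],[0,0,0],0.1],[[0,0,-0.015],[0,0,0],0.1],[[0,0,-0.02],[0,0,0],0.1],[[0,0,-0.02],[0,0,0],0.1]]'

```text
time_s: 21.53
ee_pos: [0.4913, 0.1275, 0.1227]
orientation: [0.014, 1.0, -0.0, -0.0]
ft_force: [0.4, -0.0, 0.4]
finger_gap: 0.0478
```

move_arm --deltas '[[[0,0,-0.02],[0,0,0],0.1],[[0,0,-0.02],[0,0,0],0.1],[[0,0,-0.01],[0,0,0],0.1],[[0,0,0],[0,0,0],0.1],[[0,0,0],[0,0,0],0.1]]'

```text
time_s: 21.95
ee_pos: [0.4919, 0.1276, 0.172]
orientation: [0.014, 1.0, 0.0, 0.0]
ft_force: [0.2, 0.1, -0.1]
finger_gap: 0.0485
```

```bash
python3 - <<'E'
from kw import *
plan([.4919,.1276,.16],178.35)
d=snap('wrist','w11'); W=world(d); z=d['range_z']
def reg(nm,z0,z1,x0,x1,y0,y1):
    m=(W[...,2]>z0)&(W[...,2]<z1)&(z>0)&(W[...,0]>x0)&(W[...,0]<x1)&(W[...,1]>y0)&(W[...,1]<y1)
    p=W[m]
    if len(p)<5: print(nm,len(p));return
    r=cv2.minAreaRect((p[:,:2]*1000).astype(np.float32)); print(nm,len(p),np.round(r[0],1),np.round(r[1],1),round(r[2],2),'z',p[:,2].mean().round(4))
reg('key',.08,.12,.45,.53,.09,.16); reg('round',.085,.12,.45,.54,.19,.26)
d=snap('side','s11'); W=world(d); z=d['range_z']; reg('key side',.085,.105,.45,.53,.09,.16); reg('round side',.085,.105,.45,.54,.2,.26)
E
```

```text
t 21.95 at [0.4919 0.1276 0.172 ] psi 178.35 F [ 0.2  0.1 -0.1] M [ 0.03 -0.02 -0.01] gap 0.0485
 turn(tool) [0.01 0.05 0.  ]  shift now-frame mm [-0. -0. 12.]  shift turned-frame mm [-0. -0. 12.]
key 658 [491.7 127.5] [10.1 40.3] 88.28 z 0.0956
round 920 [495.  227.7] [28.4 29.1] 82.26 z 0.0953
key side 194 [491.7 126.1] [12.5 40.1] 89.53 z 0.0918
round side 187 [494.6 226. ] [30.4 27.8] 86.57 z 0.0926
```

View pics/s11.png

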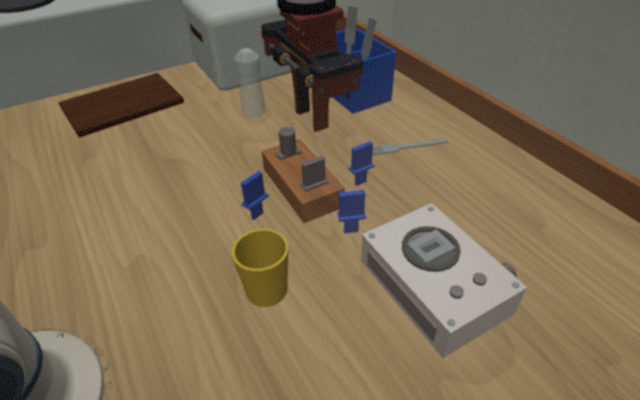

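View pics/w11.png

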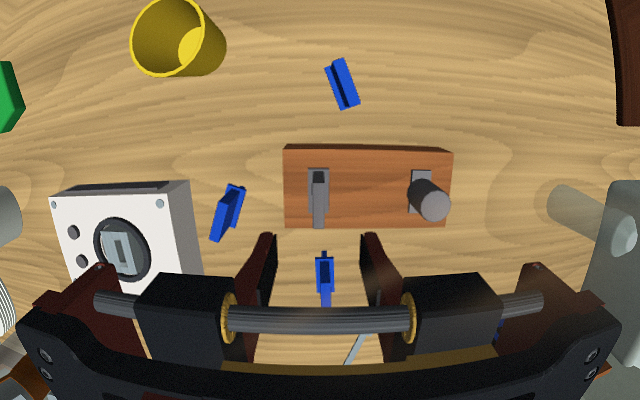

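```bash
python3 - <<'E'
from kw import *
show(['side0','s11'],(.5505,-.101),'o11',yaw=-1)
E
```

```text
(no output)
```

View pics/o11.png

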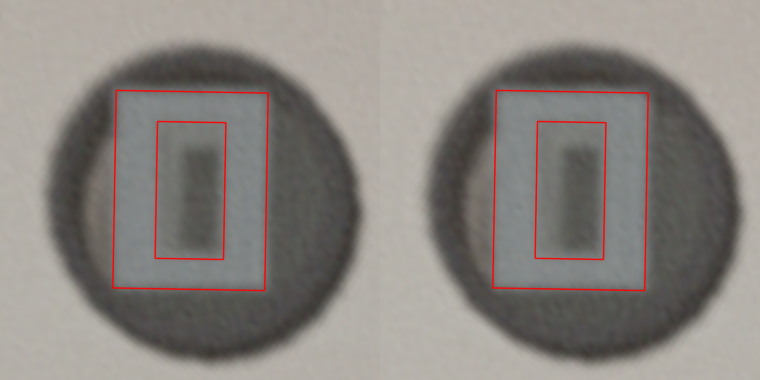

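The barrel looks the same before and after. I'm handing in.

```bash
python3 -c "
from bench import robot
print(robot.hand_in())"
```

```text
the job is handed in; nothing more can be done
None
```

I reset the control box with the square-grip key, returned that key to its own slot in the pine block, and handed the job in at about 22 s.

- **Insertion:** the key went down until its flange rested on the barrel, at the expected height with about 8 N of contact.
- **Turn:** clockwise until the stop pushed back (0.66 N m), with the barrel seen at 60°. I then turned it back until the home stop pushed back (0.51 N m), centred the key and drew it out.
- **Return:** the flange touched down at the same height as when I picked it up (within 0.1 mm). Afterwards the wrist camera showed the key upright at (0.4917, 0.1275), top at 0.0956 m.
- **Last checks:** the barrel looks the same in the before and after side views. The round-knobbed key stands where it was to within 2 mm, and the gripper was open and clear above the block.

No check failed. The side camera read the tops of both keys about 3 mm low, as it did at the start; the wrist camera gave the expected height.

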